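# Empty the sorting tray into the parts box and hold it up level

### The job

Take the aluminium sorting tray by its wooden handle, lift it off the bench with the four wooden domes on it, and tip it low over the plywood box, keeping it tipped there until all four have slid off its open front into the box. Then bring the empty tray back to level, move it off to the side so that it is not above the box, and hold it still and level at least 15 cm above the bench: finish while holding it there, without putting it down or letting go. Leave the box where it is and do not disturb the glue bottle, the jar or the screwdriver.

Things in the scene. Friction and masses are not known exactly. Their poses are not given: they have to be found in the camera images.
- tray: Smooth aluminium tray, 150 mm long (its x), 120 wide (y), 0.2 to 0.4 kg. Origin: centre of the underside, z up. Floor 4 mm; walls 24 high, 4 thick at both sides and the back (+x end); the front (-x end) is open, without an edge. Domes start to slide at 12 to 20 degrees of tilt. Starts flat on the bench, open front turned roughly to the robot (yaw up to 29 degrees).
- tray_handle (a point): Grip point on the tray's upright wooden handle board, at tray (81, 0, 62) mm. The board is 12 mm thick (tray x), 56 wide (tray y), stands on the outer face of the back wall and reaches from the underside to 78 mm above it. Pinch it from above, closing along tray x; fingertips here clear back wall and domes.
- tray_lip (a point): Middle of the lower edge of the tray's open front, at tray (-75, 0, 0) mm. The domes slide out over this edge.
- box: Open plywood parts box, 160 mm (its x) by 200 mm (its y), 60 mm high, walls and floor 8 mm thick. Origin: centre of its underside, z up. Loose on the bench, 0.9 kg, empty at first; beside the tray, to its left or right; yaw up to 17 degrees either way.
- dome1_center (a point): Centre (8 mm above its flat underside) of one of the four alike loose domed wooden flower centres, 30 mm across, 16 mm high, 12 g, that start on the tray flat side down.
- dome2_center (a point): Centre of another such wooden dome.
- dome3_center (a point): Centre of another such wooden dome.
- dome4_center (a point): Centre of another such wooden dome.
- glue: Bystander: white plastic glue bottle, 48 mm in diameter, 130 mm high, standing; origin at the centre of its underside.
- jar: Bystander: glass jar with a steel cap, 60 mm in diameter, 85 mm high, standing at the far side of the bench; origin at the centre of its underside.
- driver: Bystander: screwdriver lying on the bench, handle to its -x, about 200 mm long; origin at its middle, underside.
Mind the look-alikes: they are no part of the job. Leave any black look-alike of the tray alone.

How it is judged (in metres and radians):
On the way, in this order (a step that is already met when the one before it is completed fails the run):
1. the tray is lifted off the bench, level, with all four domes on it (height (world z) of tray above 0.03 m and angle between tray's own z axis and vertical below 0.25 rad and contact force between tray and the fingers above 1 N and x of dome1_center in the frame of tray between -0.08 and 0.08 m and y of dome1_center in the frame of tray between -0.058 and 0.058 m and z of dome1_center in the frame of tray between 0 and 0.03 m and x of dome2_center in the frame of tray between -0.08 and 0.08 m and y of dome2_center in the frame of tray between -0.058 and 0.058 m and z of dome2_center in the frame of tray between 0 and 0.03 m and x of dome3_center in the frame of tray between -0.08 and 0.08 m and y of dome3_center in the frame of tray between -0.058 and 0.058 m and z of dome3_center in the frame of tray between 0 and 0.03 m and x of dome4_center in the frame of tray between -0.08 and 0.08 m and y of dome4_center in the frame of tray between -0.058 and 0.058 m and z of dome4_center in the frame of tray between 0 and 0.03 m), for 0.2 s.
2. all four domes are in the box while the tray is still tipped (over 10 degrees) low over the box, in the gripper (angle between tray's own z axis and vertical above 0.18 rad and x of tray_lip in the frame of box between -0.1 and 0.1 m and y of tray_lip in the frame of box between -0.12 and 0.12 m and height (world z) of tray_lip below 0.18 m and contact force between tray and the fingers above 1 N and x of dome1_center in the frame of box between -0.074 and 0.074 m and y of dome1_center in the frame of box between -0.094 and 0.094 m and z of dome1_center in the frame of box between 0 and 0.058 m and x of dome2_center in the frame of box between -0.074 and 0.074 m and y of dome2_center in the frame of box between -0.094 and 0.094 m and z of dome2_center in the frame of box between 0 and 0.058 m and x of dome3_center in the frame of box between -0.074 and 0.074 m and y of dome3_center in the frame of box between -0.094 and 0.094 m and z of dome3_center in the frame of box between 0 and 0.058 m and x of dome4_center in the frame of box between -0.074 and 0.074 m and y of dome4_center in the frame of box between -0.094 and 0.094 m and z of dome4_center in the frame of box between 0 and 0.058 m), for 0.1 s.
At the end, for the whole second after the job is handed in: The tray is held by the fingers only, its underside at least 14 cm above the bench, level within 7 degrees and still (under 20 mm/s), its centre at least 16 cm sideways from the box's centre; all four domes lie in the upright box, which has moved less than 5 cm (height (world z) of tray above 0.14 m and angle between tray's own z axis and vertical below 0.12 rad and linear speed of tray below 0.02 m/s and angular speed of tray below 0.1 rad/s and contact force between tray and the fingers above 1 N and contact force between tray and box below 0.1 N and contact force between tray and glue below 0.1 N and contact force between tray and jar below 0.1 N and contact force between tray and driver below 0.1 N and horizontal distance between tray and box above 0.16 m and angle between box's own z axis and vertical below 0.1 rad and distance of box from where it was at the start of the episode below 0.05 m and x of dome1_center in the frame of box between -0.074 and 0.074 m and y of dome1_center in the frame of box between -0.094 and 0.094 m and z of dome1_center in the frame of box between 0 and 0.058 m and x of dome2_center in the frame of box between -0.074 and 0.074 m and y of dome2_center in the frame of box between -0.094 and 0.094 m and z of dome2_center in the frame of box between 0 and 0.058 m and x of dome3_center in the frame of box between -0.074 and 0.074 m and y of dome3_center in the frame of box between -0.094 and 0.094 m and z of dome3_center in the frame of box between 0 and 0.058 m and x of dome4_center in the frame of box between -0.074 and 0.074 m and y of dome4_center in the frame of box between -0.094 and 0.094 m and z of dome4_center in the frame of box between 0 and 0.058 m); the arm keeps its last pose, push and grip.
It fails at once if the glue bottle is disturbed (moved over 3 cm or tipped) (distance of glue from where it was at the start of the episode above 0.03 m or angle between glue's own z axis and vertical above 0.3 rad).
It fails at once if the jar is disturbed (moved over 3 cm or tipped) (distance of jar from where it was at the start of the episode above 0.03 m or angle between jar's own z axis and vertical above 0.3 rad).
It fails at once if the screwdriver is disturbed (moved over 3 cm) (distance of driver from where it was at the start of the episode above 0.03 m).
It fails at once if the box is shoved away (moved over 5 cm) (distance of box from where it was at the start of the episode above 0.05 m).
It also fails if it takes over 59 s, if anything falls off the work surface, if the arm or the gripper's body presses on something with over 40 N, if the wrist force passes 120 N, or if a joint passes its speed limit or range.

### The arm

A 6-joint arm with a two-finger parallel gripper is mounted at the origin on the work surface. World frame = base frame: x ahead of the robot, y to its left, z up, the work surface at z = 0. Lengths are in mm, angles in rad, forces in N, time in s.
With the tool pointing down it reaches from about 275 to 750 mm from the base axis. Payload 10.2 kg.
Tool frame: the origin (TCP) lies between the finger pads; the fingertips stand 14 mm ahead of it and the grasp point (between the pads) lies 5 mm behind it (tip_reach is the distance from the TCP to the fingertips, in mm); z points along the fingers, y is the line along which they close (so a half turn about z gives the same grasp; the last joint's range is limited). The gripper opens to 85 mm and grips with 20 to 120 N. Pads are 22 mm wide; open, the fingers measure 114 mm over their backs; the gripper's body (76 mm by 85 mm) begins 54 mm behind the grasp point. The pads swing forward as they close: fully open they stand 13 mm farther back than shut.
Start: joints at [-1.501, 0.313, 1.498, -0, 1.331, -0.223], TCP at [151.52, -502.666, 245.294] pointing down, gripper open.
Joint ranges: [-2.94, 2.94], [-0.97, 2.17], [0.19, 2.56], [-1.23, 4.37], [0.02, 3.11], [-2.88, 2.88]. Speed limits (rad/s): [2.39, 2.39, 3.01, 3.14, 3.14, 3.14].

### API

Orientations are given as a unit quaternion [w, x, y, z].
In Python, from rig import * gives the robot as it stands.
- The arm moves only by the tool arm_command, never from a script. Its argument "steps" is a list that holds one entry, the list of rows, each a list of 7 numbers: the opening, from 0 (shut) to 1 (fully open), then the shift along the tool's x, y, z each as a share of 0.05 m, from -1 to 1, then the turn, a rotation vector about the tool's x, y, z each as a share of 0.15 rad, from -1 to 1. A call has 1 to 8 rows; each row shifts and turns the commanded pose from where the row before left it, along the tool's axes as they then stand; what a row does not reach is not made up. A row lasts 1/8 s, in which the tool goes at most 62.5 mm and 10.7 degrees, less where a joint would pass 70% of its speed; a pose out of reach is approached as far as the arm can. A call with a number of a shift or a turn outside -1 to 1 is refused whole. A call with a gripper value outside its range is refused whole. The fingers move at their own pace and stop on an object; "squeeze" is the grip in N (left out, the last holds). Time passes only in rows, so rows that do not move let the fingers close. It gives the time, the measured TCP pose, the force, the opening and the grip force at its end, in the units of the state.
- sense(): the state, without advancing time (a new reading comes with each control period).
- capture(name): name is "side" or "top"; returns the picture (420x560x3 uint8, red, green, blue); there is no depth.
- get_calibration(name): a dict with "intrinsics" (3x3 intrinsics, pixels), "rvec" (rotation vector, rad) and "tvec" (3), from world to camera coordinates, as OpenCV has them. Camera axes: x right, y down, z forward; pixel columns grow to the right and rows downward; lengths in mm; the calibration is good to about 2 mm. A picture is of the moment at which its call begins. get_calibration takes no time and is no camera call.
- finish_job(): hands the job in; it is judged then, once.
The state is a dict: "time_s": time; "joints": joint angles; "dq": joint speeds; "tau": joint torques, N m; "eef_pos": TCP position; "ee_rot": TCP orientation; "force": force on the tool from outside, world axes, zero at the start; "wrist_torque": the same for the moment, N m; "grip_width": opening from 0.0 (shut) to 1.0 (fully open); "grip_force": force on a finger pad.
Only numpy, scipy, OpenCV 4.12 (cv2) and the standard library are available. Lean on these libraries where they do the work, as an engineer would, in place of code of your own. Each camera call takes 0.05 s, during which the arm holds its last target. There are 200 camera calls.

## Working session

There is one attempt and no reset: what is moved stays moved. The work goes in short steps, Python scripts to look and compute and a tool call to move; the robot and the scene stay as the last step left them, time stands still between calls to the robot, and variables do not carry over. Pictures are saved under pics/ and viewed, at most 10 in all, crops included, and the job is handed in when it is done.

Besides the shell and the picture viewer there is one more tool, called after "Call:" by a JSON object that holds its "api" and its "payload". arm_command: Moves the arm, as the interface text tells. Its arguments: {"type":"object","properties":{"steps":{"type":"array"},"squeeze":{"type":"number"}},"required":["steps"]}

```bash
mkdir -p pics; ls
cat > h.py <<'E'
from rig import *
import numpy as np, cv2
def save(n,f):
    im=capture(n); cv2.imwrite(f,im[:,:,::-1]); return im
def cal(n):
    c=get_calibration(n); K=np.array(c["intrinsics"],float); R=cv2.Rodrigues(np.array(c["rvec"],float))[0]; t=np.array(c["tvec"],float).ravel(); return K,R,t
def back(n,uv,z):
    K,R,t=cal(n); C=-R.T@t; d=R.T@np.linalg.solve(K,[uv[0],uv[1],1]); return C+d*(z-C[2])/d[2]
def proj(n,P):
    K,R,t=cal(n); return cv2.projectPoints(np.array(P,float).reshape(-1,1,3),R,t,K,None)[0].reshape(-1,2)
E
python3 - <<'E'
from h import *
save("top","pics/top0.png");save("side","pics/side0.png")
for n in("top","side"):
    K,R,t=cal(n);print(n,(-R.T@t).round(),K.round().tolist())
print(sense())
E
```

```text
pics
top [ 510.    6. 1336.] [[416.0, 0.0, 276.0], [0.0, 416.0, 210.0], [0.0, 0.0, 1.0]]
side [-22. 577. 733.] [[385.0, 0.0, 280.0], [0.0, 385.0, 205.0], [0.0, 0.0, 1.0]]
{'time_s': 0.1, 'joints': array([-1.50136814e+00,  3.13409961e-01,  1.49838633e+00, -1.11322456e-06,
        1.33098359e+00, -2.23375962e-01]), 'dq': array([ 1.15305332e-04, -5.16442341e-04, -2.20818584e-03,  5.04738163e-04,
        4.01337560e-05,  1.86560814e-04]), 'tau': array([ 2.15523592e-03, -4.12902367e+01, -2.60145056e+01, -2.48003462e-04,
        2.98950508e-03,  4.14570565e-07]), 'eef_pos': array([ 151.51965359, -502.43131368,  244.77465127]), 'ee_rot': array([-5.91899618e-04,  9.89302151e-01,  1.45879754e-01,  4.51088000e-05]), 'force': array([-0.7852655 ,  0.09044267,  0.39403528]), 'wrist_torque': array([-0.01895229,  0.03436103,  0.01357964]), 'grip_force': 0.0, 'grip_width': 0.9971980096350285}
```

View pics/top0.png

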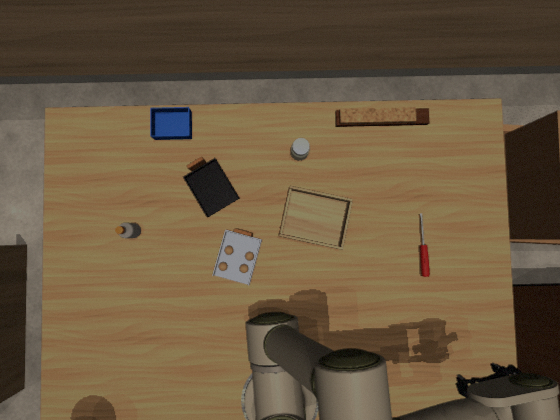

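View pics/side0.png

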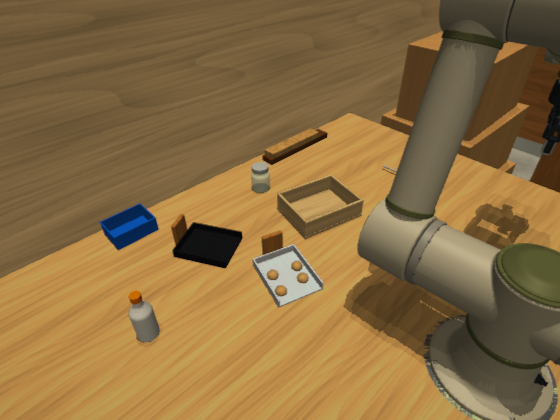

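The tray is at top (238,257) with its handle at (243,232). The box is at (315,217), the black look-alike at (211,187), the glue at (127,230), the jar at (300,149) and the screwdriver at (424,245). Next I'll enlarge the tray and box area.

Run:
```python
from h import *
im=cv2.imread("pics/top0.png")[175:300,200:365]
cv2.imwrite("pics/c0.png",cv2.resize(im,None,fx=4.8,fy=4.8,interpolation=cv2.INTER_CUBIC))
im=cv2.imread("pics/side0.png")[170:310,240:370]
cv2.imwrite("pics/c1.png",cv2.resize(im,None,fx=4,fy=4,interpolation=cv2.INTER_CUBIC))
```

```text
(no output)
```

View pics/c0.png

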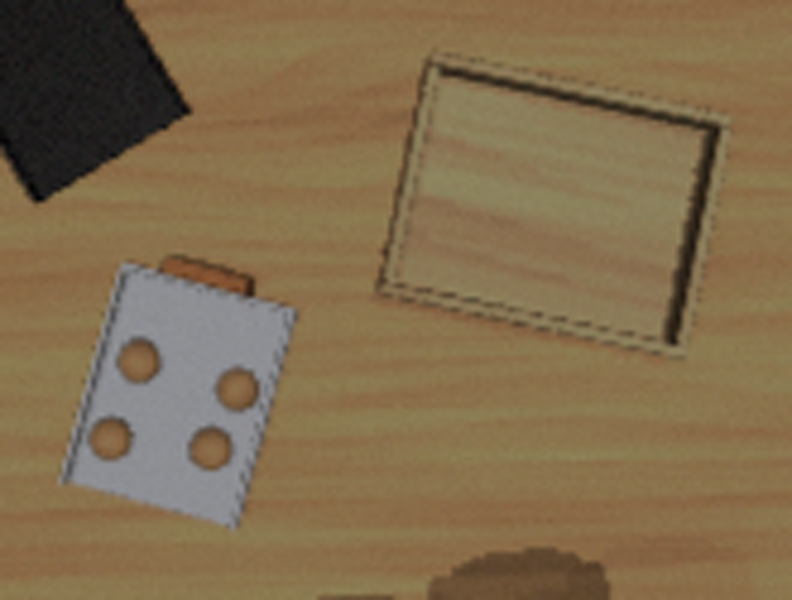

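View pics/c1.png

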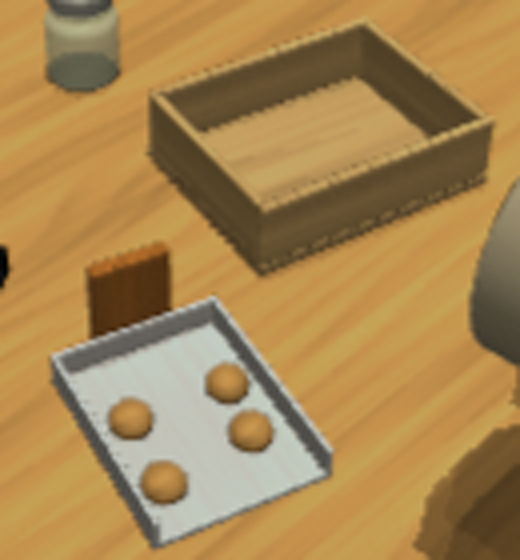

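```bash
cat > fit.py <<'E'
from h import *
from scipy.optimize import least_squares
c0=lambda p:((np.array(p,float)+.5)/4.8-.5+[200,175])
c1=lambda p:((np.array(p,float)+.5)/4-.5+[240,170])
def fit(obs,x0):
    def pl(p):
        c,s=np.cos(p[2]),np.sin(p[2]); return lambda L:np.array([[p[0]+c*l[0]-s*l[1],p[1]+s*l[0]+c*l[1],l[2]] for l in L])
    f=lambda p:np.concatenate([(proj(n,pl(p)(L))-uv).ravel() for n,L,uv in obs])
    r=least_squares(f,x0,x_scale=[10,10,.1]); return r.x,r.fun.reshape(-1,2).round(1).tolist()
Tt=[(75,60,24),(75,-60,24),(-75,60,24),(-75,-60,24)]
B=[(80,100,60),(80,-100,60),(-80,-100,60),(-80,100,60)]
ot=("top",Tt,c0([(122,263),(298,311),(65,483),(237,528)]))
os_=("side",[Tt[0],Tt[1],Tt[3]]+[(87,28,78),(87,-28,78)],c1([(52,357),(213,298),(331,460),(88,267),(166,243)]))
bt=("top",B,c0([(430,54),(729,120),(683,356),(378,292)]))
bs=("side",B,c1([(151,94),(366,22),(493,122),(263,207)]))
for o in ([ot],[os_],[ot,os_]): 
    p,r=fit(o,[400,100,-.2]); print("tray",p.round(3),r)
for o in ([bt],[bs],[bt,bs]):
    p,r=fit(o,[480,-100,-.2]); print("box",p.round(3),r)
for q in((300,149),):print("jar",back("top",q,85))
print("glue",back("top",(119,230),130),"black",back("top",(211,187),10),back("top",(196,163),78),"drv",back("top",(424,245),15), "d",[back("top",c0(u),12).round() for u in((139,361),(238,389),(110,438),(210,448))])
E
python3 fit.py
```

```text
tray [ 4.49151e+02  1.24775e+02 -2.81000e-01] [[0.1, -0.4], [0.2, -0.6], [-0.7, 0.2], [0.5, 0.7]]
tray [ 4.44329e+02  1.30763e+02 -3.18000e-01] [[-0.6, -0.1], [1.3, 0.4], [0.2, -0.3], [-0.8, 0.2], [-0.1, -0.3]]
tray [ 4.46494e+02  1.27304e+02 -2.98000e-01] [[-0.3, 0.3], [-0.3, 0.7], [-1.8, 0.7], [-0.8, 1.8], [-0.5, -0.7], [0.9, -0.7], [0.8, -2.2], [-0.9, -0.6], [-0.4, -1.3]]
box [ 5.67059e+02 -1.19881e+02 -2.33000e-01] [[-0.4, -0.7], [0.8, -0.9], [0.0, 1.0], [-0.4, 0.5]]
box [ 5.63328e+02 -1.19579e+02 -2.40000e-01] [[-1.1, -0.6], [0.3, -1.5], [1.0, -0.1], [-0.2, 1.4]]
box [ 5.65500e+02 -1.20193e+02 -2.36000e-01] [[-0.2, -0.2], [1.0, -0.2], [0.0, 1.5], [-0.4, 0.9], [-1.5, -0.9], [-0.2, -1.9], [0.5, -0.7], [-0.4, 1.0]]
jar [774.96920771 -76.87610478  85.        ]
glue [539.39737255 455.90410006 130.        ] black [673.70443415 206.53629103  10.        ] [739.93521413 241.17310217  78.        ] drv [ 473.81255801 -466.58844558   15.        ] d [array([472., 153.,  12.]), array([452.,  88.,  12.]), array([422., 173.,  12.]), array([414., 107.,  12.])]
```

Call:
{"api": "arm_command", "payload": {"steps": [[[1,0.88,-0.78,0,0,0,0],[1,0.88,-0.78,0,0,0,0],[1,0.88,-0.78,0,0,0,0],[1,0.88,-0.78,0,0,0,0],[1,0.88,-0.78,0,0,0,0],[1,0.88,-0.78,0,0,0,0],[1,0.88,-0.78,0,0,0,0],[1,0.88,-0.78,0,0,0,0]]]}}

```text
time_s: 1.1
eef_pos: [399.1, -100.5, 245.3]
ee_rot: [0.0, 0.989, 0.146, 0.0]
force: [1.8, -0.5, -0.1]
grip_width: 1.0
grip_force: 0.0
```

Call:
{"api": "arm_command", "payload": {"steps": [[[1,0.88,-0.78,0,0,0,0],[1,0.88,-0.78,0,0,0,0],[1,0.88,-0.78,0,0,0,0],[0.7,0.88,-0.78,0,0,0,0],[0.7,0,0,0,0,0,-0.9],[0.7,0,0,0,0,0,-0.9],[0.7,0,0,0,0,0,-0.9],[0.7,0,0,0,0,0,-0.9]]]}}

```text
time_s: 2.1
eef_pos: [521.8, 97.9, 244.9]
ee_rot: [-0.0, 0.914, 0.407, -0.0]
force: [-0.6, -0.2, 0.9]
grip_width: 0.696
grip_force: 0.0
```

Call:
{"api": "arm_command", "payload": {"steps": [[[0.7,0,0,0,0,0,-0.9],[0.7,0,0,0,0,0,-0.9],[0.7,0,0,0,0,0,-0.9],[0.7,0,0,0,0,0,-0.2],[0.7,0,0,0,0,0,0],[0.7,0,0,0,0,0,0]]]}}

```text
time_s: 2.85
eef_pos: [521.9, 97.8, 245.2]
ee_rot: [-0.0, 0.806, 0.592, -0.0]
force: [-0.2, -0.1, 0.6]
grip_width: 0.701
grip_force: 0.0
```

```bash
cat >> h.py <<'E'
from scipy.spatial.transform import Rotation as Ro
def st(goal=None):
    s=sense(); w,x,y,z=s["ee_rot"]; R=Ro.from_quat([x,y,z,w]); m=R.as_matrix()
    print("t",round(s["time_s"],2),"p",s["eef_pos"].round(1),"xang",round(np.arctan2(m[1,0],m[0,0]),4),"z",m[:,2].round(3),"F",s["force"].round(1),"grip",round(s["grip_force"],1),round(s["grip_width"],3),"j",s["joints"].round(2))
    if goal is not None: print("units to goal",((m.T@(np.array(goal)-s["eef_pos"]))/50).round(2))
E
python3 - <<'E'
from h import *
st([525.6,102.8,120]); save("top","pics/top1.png"); save("side","pics/s1.png")
K=cv2.imread("pics/s1.png")[130:310,180:400]; cv2.imwrite("pics/c2.png",cv2.resize(K,None,fx=3.3,fy=3.3,interpolation=cv2.INTER_CUBIC))
E
```

```text
t 2.85 p [521.9  97.8 245.2] xang 1.2663 z [-0.  0. -1.] F [-0.2 -0.1  0.6] grip 0.0 0.701 j [-0.04  0.33  1.48  0.    1.34  0.27]
units to goal [0.12 0.04 2.5 ]
```

View pics/c2.png

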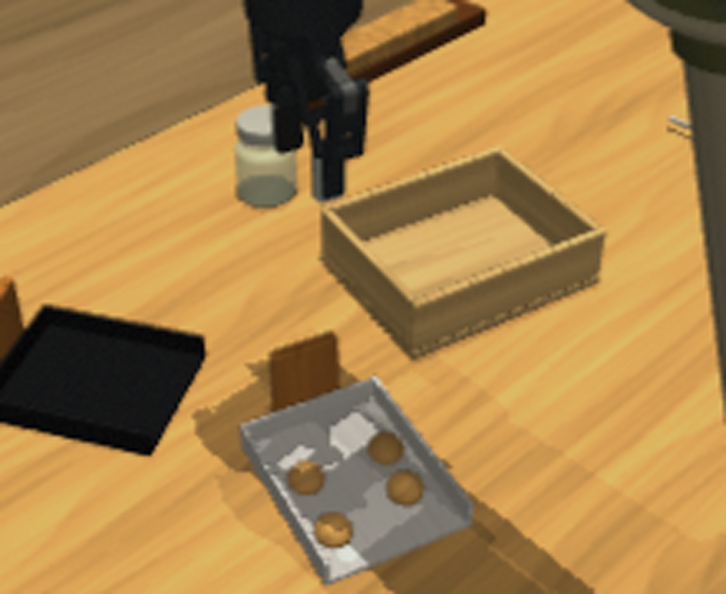

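The gripper is above the handle, fingers straddling along the tray's length, and the tray and box are undisturbed. Now I'll descend and grip.

Call:
{"api": "arm_command", "payload": {"steps": [[[0.7,0.12,0.04,0.7,0,0,-0.1],[0.7,0,0,0.7,0,0,0],[0.7,0,0,0.7,0,0,0],[0.7,0,0,0.6,0,0,0],[0.7,0,0,0.5,0,0,0],[0.7,0,0,0.3,0,0,0],[0.7,0,0,0.26,0,0,0],[0.7,0,0,0,0,0,0]]]}}

```text
time_s: 3.95
eef_pos: [525.5, 102.9, 56.9]
ee_rot: [-0.0, 0.801, 0.598, -0.0]
force: [-0.2, 0.7, -0.6]
grip_width: 0.706
grip_force: 0.0
```

Run:
```python
from h import *
st(); save("side","pics/s2.png")
K=cv2.imread("pics/s2.png")[150:310,200:400]; cv2.imwrite("pics/c3.png",cv2.resize(K,None,fx=3.6,fy=3.6,interpolation=cv2.INTER_CUBIC))
```

```text
t 3.95 p [525.5 102.9  56.9] xang 1.2826 z [-0.001  0.    -1.   ] F [-0.2  0.7 -0.6] grip 0.0 0.706 j [-0.03  0.56  1.67  0.    0.91  0.26]
```

View pics/c3.png

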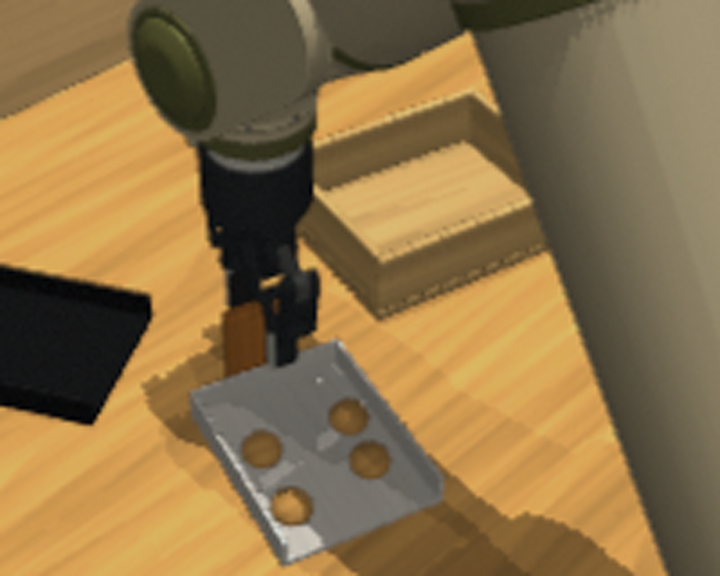

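The fingers straddle the board, one inside the back wall and one behind the handle, and all four domes are in place. Now I'll close the gripper.

Call:
{"api": "arm_command", "payload": {"steps": [[[0.5,0,0,0,0,0,0],[0.35,0,0,0,0,0,0],[0.25,0,0,0,0,0,0],[0.18,0,0,0,0,0,0],[0.12,0,0,0,0,0,0],[0.05,0,0,0,0,0,0],[0,0,0,0,0,0,0],[0,0,0,0,0,0,0]]], "squeeze": 80}}

```text
time_s: 5.0
eef_pos: [525.8, 102.9, 57.6]
ee_rot: [0.0, 0.801, 0.598, 0.0]
force: [-0.5, -0.1, 5.0]
grip_width: 0.132
grip_force: 78.2
```

Call:
{"api": "arm_command", "payload": {"steps": [[[0,0,0,-0.1,0,0,0],[0,0,0,-0.2,0,0,0],[0,0,0,-0.3,0,0,0],[0,0,0,-0.3,0,0,0],[0,0,0,-0.3,0,0,0],[0,0,0,-0.2,0,0,0],[0,0,0,0,0,0,0],[0,0,0,0,0,0,0]]]}}

```text
time_s: 6.0
eef_pos: [525.4, 102.9, 126.8]
ee_rot: [-0.0, 0.801, 0.598, -0.0]
force: [0.5, -0.2, -3.0]
grip_width: 0.127
grip_force: 78.0
```

Run:
```python
from h import *
st(); save("side","pics/s3.png"); save("top","pics/t3.png")
K=cv2.imread("pics/s3.png")[130:310,200:400]; cv2.imwrite("pics/c4.png",cv2.resize(K,None,fx=3.2,fy=3.2,interpolation=cv2.INTER_CUBIC))
```

```text
t 6.0 p [525.4 102.9 126.8] xang 1.2828 z [-0.001  0.    -1.   ] F [ 0.5 -0.2 -3. ] grip 78.0 0.127 j [-0.03  0.46  1.62  0.    1.07  0.26]
```

View pics/c4.png

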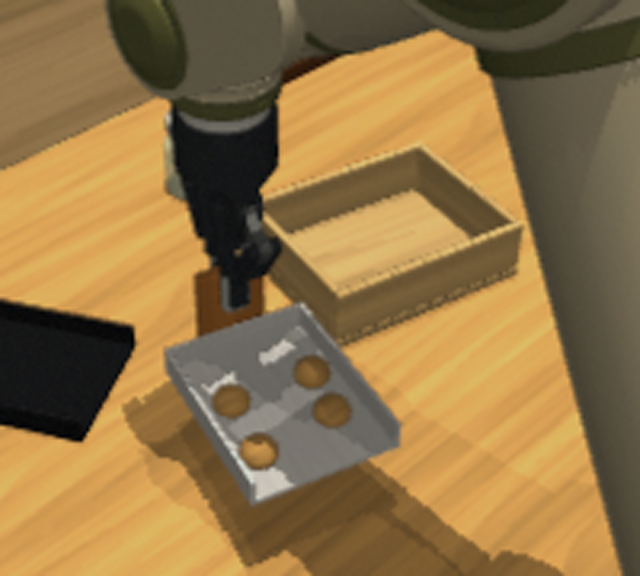

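The tray is lifted level with all four domes on it. I'll raise it a bit more and carry it over the box with gentle acceleration.

Call:
{"api": "arm_command", "payload": {"steps": [[[0,0,0,-0.2,0,0,0],[0,0,0,-0.3,0,0,0],[0,0,0,-0.2,0,0,0],[0,-0.1,0.12,-0.1,0,0,0],[0,-0.25,0.3,0,0,0,0],[0,-0.4,0.5,0,0,0,0],[0,-0.4,0.5,0,0,0,0],[0,-0.4,0.5,0,0,0,0]]]}}

```text
time_s: 7.1
eef_pos: [596.5, -0.8, 166.6]
ee_rot: [-0.0, 0.801, 0.598, -0.0]
force: [-0.0, -0.6, -3.2]
grip_width: 0.129
grip_force: 78.2
```

Call:
{"api": "arm_command", "payload": {"steps": [[[0,-0.4,0.5,0,0,0,0],[0,-0.4,0.5,0,0,0,0],[0,-0.4,0.5,0,0,0,0],[0,-0.4,0.5,0,0,0,0],[0,-0.4,0.5,0,0,0,-0.1],[0,-0.25,0.3,0,0,0,-0.1],[0,-0.12,0.15,0,0,0,-0.1],[0,0,0,0,0,0,-0.06]]]}}

```text
time_s: 8.1
eef_pos: [703.8, -154.5, 166.5]
ee_rot: [-0.0, 0.785, 0.62, -0.0]
force: [-0.7, 0.5, -4.2]
grip_width: 0.13
grip_force: 78.3
```

```bash
cat > plan.py <<'E'
from h import *
st([698,-152,167])
s=sense(); w,x,y,z=s["ee_rot"]; m=Ro.from_quat([x,y,z,w]).as_matrix()
# tray frame: x=tool y, z=-tool z, y=tool... 
T=np.column_stack([m[:,1],np.cross(-m[:,2],m[:,1]),-m[:,2]])
def tr(l): return s["eef_pos"]+T@(np.array(l,float)-[81,0,57])
a=-.236;bx=np.array([[np.cos(a),np.sin(a)],[-np.sin(a),np.cos(a)]])
lip=tr([-75,0,0]); print("lip",lip.round(1),"in box",(bx@(lip[:2]-[566,-120])).round(1),"tilt deg",np.degrees(np.arccos(T[2,2])).round(2))
pred={n:proj(n,[tr(l) for l in[(75,60,24),(75,-60,24),(-75,60,24),(-75,-60,24),(-75,60,0),(-75,-60,0)]]).round(1).tolist() for n in("top","side")}
print(pred)
E
python3 plan.py
python3 - <<'E'
from h import *
a=save("top","pics/t4.png");b=save("side","pics/s4.png")
A=cv2.imread("pics/t4.png")[150:300,200:400];B=cv2.imread("pics/s4.png")[80:280,200:400]
cv2.imwrite("pics/c5.png",np.hstack([cv2.resize(A,(400,300),interpolation=2),cv2.resize(B,(400,400),interpolation=2)[:300]]))
E
```

```text
t 8.1 p [ 703.8 -154.5  166.5] xang 1.3365 z [-0.001  0.    -1.   ] F [-0.7  0.5 -4.2] grip 78.3 0.13 j [-0.38  0.83  0.88  0.    1.44 -0.14]
units to goal [ 0.02 -0.13 -0.01]
lip [ 552.  -118.3  109.6] in box [-14.   -1.6] tilt deg 0.06
{'top': [[307.7, 166.7], [348.0, 175.3], [297.0, 216.9], [337.6, 225.7], [296.6, 217.3], [336.4, 225.9]], 'side': [[278.2, 158.7], [311.6, 148.4], [305.3, 183.2], [340.8, 170.9], [305.1, 190.3], [340.1, 177.9]]}
```

View pics/c5.png

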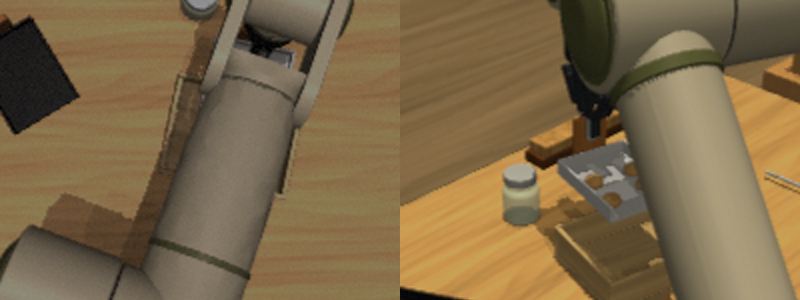

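The tray is level over the near part of the box with all domes still on it; its corners match the prediction (side view front-left at 305,190). Next I'll compute the tip rows, with the lip going to box x = +25 at z = 80.

```bash
cat > tip.py <<'E'
from h import *
th=np.radians([0,2,4,6,8,9.5,11,12,13]+[14,15,16,17,18,19,20,21]+[22,23,24,25,26,27,28,29])
lx=np.r_[np.interp(range(9),[0,8],[-14,25]),np.full(16,25)]
lz=np.r_[np.interp(range(9),[0,8],[110,80]),np.full(16,80)]
P=np.c_[lx+156*np.cos(th)-57*np.sin(th),lz+156*np.sin(th)+57*np.cos(th)]
for i in range(24):
    d=P[i+1]-P[i];t=th[i]; X=np.array([np.cos(t),np.sin(t)]);Z=np.array([np.sin(t),-np.cos(t)])
    # tray x-axis tilted: front down => x axis points up at back
    print(i,(d@X/50).round(3),(d@Z/50).round(3),(-(th[i+1]-t)/.15).round(3))
E
python3 tip.py
```

```text
0 0.056 -0.033 -0.233
1 0.053 -0.03 -0.233
2 0.05 -0.027 -0.233
3 0.047 -0.023 -0.233
4 0.055 0.007 -0.175
5 0.053 0.009 -0.175
6 0.061 0.038 -0.116
7 0.059 0.039 -0.116
8 -0.02 -0.054 -0.116
9 -0.02 -0.054 -0.116
10 -0.02 -0.054 -0.116
11 -0.02 -0.054 -0.116
12 -0.02 -0.054 -0.116
13 -0.02 -0.054 -0.116
14 -0.02 -0.054 -0.116
15 -0.02 -0.054 -0.116
16 -0.02 -0.054 -0.116
17 -0.02 -0.054 -0.116
18 -0.02 -0.054 -0.116
19 -0.02 -0.054 -0.116
20 -0.02 -0.054 -0.116
21 -0.02 -0.054 -0.116
22 -0.02 -0.054 -0.116
23 -0.02 -0.054 -0.116
```

Call:
{"api": "arm_command", "payload": {"steps": [[[0,0,0.055,-0.03,-0.23,0,0],[0,0,0.055,-0.03,-0.23,0,0],[0,0,0.05,-0.03,-0.23,0,0],[0,0,0.05,-0.02,-0.23,0,0],[0,0,0.055,0.01,-0.18,0,0],[0,0,0.055,0.01,-0.18,0,0],[0,0,0.06,0.04,-0.12,0,0],[0,0,0.06,0.04,-0.12,0,0]]]}}

```text
time_s: 9.2
eef_pos: [726.0, -159.0, 170.2]
ee_rot: [0.09, 0.78, 0.616, 0.071]
force: [-0.2, 0.3, -3.6]
grip_width: 0.13
grip_force: 78.3
```

```bash
python3 plan.py
```

```text
t 9.2 p [ 726.  -159.   170.2] xang 1.3368 z [ 0.221 -0.053 -0.974] F [-0.2  0.3 -3.6] grip 78.3 0.13 j [-0.38  0.74  1.03  0.04  1.14 -0.16]
units to goal [ 0.01 -0.58 -0.07]
lip [ 590.8 -126.8   79.3] in box [25.7 -0.8] tilt deg 13.11
{'top': [[309.7, 156.4], [350.0, 165.0], [298.6, 206.2], [338.1, 214.6], [298.5, 205.0], [337.3, 213.3]], 'side': [[273.0, 153.5], [306.2, 143.5], [298.3, 186.4], [332.7, 174.4], [297.1, 192.0], [331.1, 180.0]]}
```

Exactly as planned. Continuing slowly.

Call:
{"api": "arm_command", "payload": {"steps": [[[0,0,-0.02,-0.055,-0.12,0,0],[0,0,-0.02,-0.055,-0.12,0,0],[0,0,-0.02,-0.055,-0.12,0,0],[0,0,-0.02,-0.055,-0.12,0,0],[0,0,-0.02,-0.055,-0.12,0,0],[0,0,-0.02,-0.055,-0.12,0,0],[0,0,-0.02,-0.055,-0.12,0,0],[0,0,-0.02,-0.055,-0.12,0,0]]]}}

```text
time_s: 10.2
eef_pos: [712.1, -155.8, 189.4]
ee_rot: [0.146, 0.771, 0.609, 0.115]
force: [0.1, 0.5, -4.0]
grip_width: 0.129
grip_force: 78.3
```

Call:
{"api": "arm_command", "payload": {"steps": [[[0,0,-0.02,-0.055,-0.12,0,0],[0,0,-0.02,-0.055,-0.12,0,0],[0,0,-0.02,-0.055,-0.12,0,0],[0,0,-0.02,-0.055,-0.12,0,0],[0,0,-0.02,-0.055,-0.12,0,0],[0,0,0,0,0,0,0],[0,0,0,0,0,0,0],[0,0,0,0,0,0,0]]]}}

```text
time_s: 11.2
eef_pos: [702.6, -153.5, 199.7]
ee_rot: [0.18, 0.764, 0.603, 0.142]
force: [0.4, -0.1, -3.8]
grip_width: 0.127
grip_force: 78.3
```

Call:
{"api": "arm_command", "payload": {"steps": [[[0,0,0,0,0,0,0],[0,0,0,0,0,0,0],[0,0,0,0,0,0,0],[0,0,0,0,0,0,0]]]}}

```text
time_s: 11.7
eef_pos: [702.5, -153.4, 199.9]
ee_rot: [0.18, 0.764, 0.603, 0.142]
force: [-0.0, -1.0, -3.6]
grip_width: 0.129
grip_force: 78.3
```

```bash
python3 plan.py
python3 - <<'E'
from h import *
a=save("top","pics/t5.png");b=save("side","pics/s5.png")
A=cv2.imread("pics/t5.png")[150:270,250:370];B=cv2.imread("pics/s5.png")[120:260,240:380]
cv2.imwrite("pics/c6.png",np.hstack([cv2.resize(A,(380,380),interpolation=2),cv2.resize(B,(380,380),interpolation=2)]))
E
```

```text
t 11.7 p [ 702.5 -153.4  199.9] xang 1.3368 z [ 0.434 -0.103 -0.895] F [-0.  -1.  -3.6] grip 78.3 0.129 j [-0.4   0.56  1.32  0.1   0.81 -0.22]
units to goal [ 0.01 -0.38  0.55]
lip [ 591.4 -127.    79.3] in box [26.3 -0.8] tilt deg 26.47
{'top': [[309.4, 159.9], [350.8, 168.8], [298.3, 207.7], [337.7, 216.2], [298.6, 204.8], [337.4, 213.1]], 'side': [[275.5, 146.8], [309.4, 136.9], [299.1, 187.7], [333.6, 175.6], [297.0, 191.9], [331.0, 179.9]]}
```

View pics/c6.png

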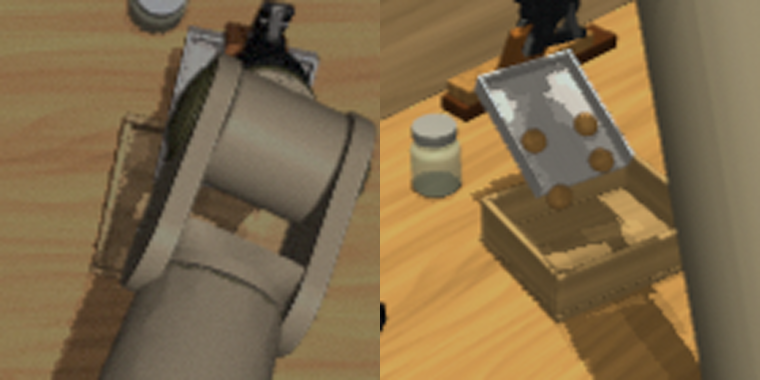

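After the tip to 26.5°, the side view still shows all four domes on the tray, one of them at the lip (about 306,192). From here I'll track them by colour on the grey floor, to save pictures.

```bash
cat > det.py <<'E'
from h import *
import sys
def quad(n):
    s=sense(); w,x,y,z=s["ee_rot"]; m=Ro.from_quat([x,y,z,w]).as_matrix()
    T=np.column_stack([m[:,1],np.cross(-m[:,2],m[:,1]),-m[:,2]])
    tr=lambda l:s["eef_pos"]+T@(np.array(l,float)-[81,0,57])
    return tr,proj(n,[tr(l) for l in[(70,55,4),(70,-55,4),(-73,-55,4),(-73,55,4)]])
def dets(f):
    im=cv2.imread(f); tr,q=quad("side"); H=cv2.getPerspectiveTransform(q.astype(np.float32),np.float32([[70,55],[70,-55],[-73,-55],[-73,55]])*2+[150+10,120])
    H=cv2.getPerspectiveTransform(q.astype(np.float32),(np.float32([[70,55],[70,-55],[-73,-55],[-73,55]])*2+np.float32([160,120])))
    W=cv2.warpPerspective(im,H,(310,240)); hs=cv2.cvtColor(W,cv2.COLOR_BGR2HSV)
    m=(hs[:,:,1]>90).astype(np.uint8); m[:10]=0;m[230:]=0;m[:,300:]=0;m[:,:12]=0
    m=cv2.morphologyEx(m,cv2.MORPH_OPEN,np.ones((9,9)))
    k,_,st_,c=cv2.connectedComponentsWithStats(m)
    return [((c[i]-[160,120])/2).round(0).tolist()+[int(st_[i,4]/4)] for i in range(1,k)]
if __name__=="__main__":
    save("side",sys.argv[1]); print(dets("pics/s5.png"),dets(sys.argv[1]))
E
python3 det.py pics/s6.png; python3 -c "
from h import *
print(sense()['time_s'])"
```

```text
11.85Traceback (most recent call last):
  File "det.py", line 17, in <module>
    save("side",sys.argv[1]); print(dets("pics/s5.png"),dets(sys.argv[1]))
                                    ~~~~^^^^^^^^^^^^^^^
  File "det.py", line 9, in dets
    im=cv2.imread(f); tr,q=quad("side"); H=cv2.getPerspectiveTransform(q.astype(np.float32),np.float32([[70,55],[70,-55],[-73,-55],[-73,55]])*2+[150+10,120])
                                           ~~~~~~~~~~~~~~~~~~~~~~~~~~~^^^^^^^^^^^^^^^^^^^^^^^^^^^^^^^^^^^^^^^^^^^^^^^^^^^^^^^^^^^^^^^^^^^^^^^^^^^^^^^^^^^^^^^
cv2.error: OpenCV(4.12.0) /io/opencv/modules/imgproc/src/imgwarp.cpp:3565: error: (-215:Assertion failed) src.checkVector(2, CV_32F) == 4 && dst.checkVector(2, CV_32F) == 4 in function 'getPerspectiveTransform'
```

```bash
sed -i 's/; H=cv2.getPerspectiveTransform(q.astype(np.float32),np.float32(\[\[70,55\],\[70,-55\],\[-73,-55\],\[-73,55\]\])\*2+\[150+10,120\])//' det.py
python3 -c "
from det import *
print(dets('pics/s5.png'),dets('pics/s6.png'))"
```

```text
[[-15.0, -37.0, 654], [-62.0, -30.0, 640], [-14.0, 30.0, 656]] [[-17.0, -37.0, 648], [-63.0, -30.0, 598], [-16.0, 30.0, 663]]
```

Call:
{"api": "arm_command", "payload": {"steps": [[[0,0,0,0,0,0,0],[0,0,0,0,0,0,0],[0,0,0,0,0,0,0],[0,0,0,0,0,0,0]]]}}

```text
time_s: 12.35
eef_pos: [702.5, -153.5, 199.8]
ee_rot: [0.18, 0.764, 0.603, 0.142]
force: [-0.1, 0.8, -3.5]
grip_width: 0.131
grip_force: 78.4
```

```bash
python3 det.py pics/s7.png
```

```text
[[-15.0, -37.0, 655], [-62.0, -30.0, 642], [-14.0, 30.0, 656]] [[-40.0, -37.0, 684], [-40.0, 30.0, 652]]
```

The domes are sliding slowly and two have already left. I'll hold.

Call:
{"api": "arm_command", "payload": {"steps": [[[0,0,0,0,0,0,0],[0,0,0,0,0,0,0],[0,0,0,0,0,0,0],[0,0,0,0,0,0,0],[0,0,0,0,0,0,0],[0,0,0,0,0,0,0],[0,0,0,0,0,0,0],[0,0,0,0,0,0,0]]]}}

```text
time_s: 13.4
eef_pos: [702.5, -153.5, 199.8]
ee_rot: [0.18, 0.764, 0.603, 0.142]
force: [-0.3, -0.6, -3.4]
grip_width: 0.127
grip_force: 78.4
```

Call:
{"api": "arm_command", "payload": {"steps": [[[0,0,0,0,0,0,0],[0,0,0,0,0,0,0],[0,0,0,0,0,0,0],[0,0,0,0,0,0,0],[0,0,0,0,0,0,0],[0,0,0,0,0,0,0],[0,0,0,0,0,0,0],[0,0,0,0,0,0,0]]]}}

```text
time_s: 14.4
eef_pos: [702.5, -153.4, 199.8]
ee_rot: [0.18, 0.764, 0.603, 0.142]
force: [0.5, -0.0, -3.6]
grip_width: 0.13
grip_force: 78.4
```

```bash
python3 det.py pics/s8.png
python3 - <<'E'
from h import *
save("top","pics/t8.png")
A=cv2.imread("pics/t8.png")[170:260,270:360];B=cv2.imread("pics/s8.png")[130:250,250:370]
cv2.imwrite("pics/c7.png",np.hstack([cv2.resize(A,(380,380),interpolation=2),cv2.resize(B,(380,380),interpolation=2)]))
E
```

```text
[[-15.0, -37.0, 655], [-62.0, -30.0, 641], [-14.0, 30.0, 656]] []
```

The tray is empty. Now I'll level it and move it away.

Call:
{"api": "arm_command", "payload": {"steps": [[[0,0,0,-0.1,0.385,0,0],[0,0,0,-0.1,0.385,0,0],[0,0,0,-0.1,0.385,0,0],[0,0,0,-0.1,0.385,0,0],[0,0,0,-0.1,0.385,0,0],[0,0,0,-0.1,0.385,0,0],[0,0,0,-0.1,0.385,0,0],[0,0,0,-0.1,0.385,0,0]]]}}

```text
time_s: 15.5
eef_pos: [692.7, -151.1, 238.5]
ee_rot: [-0.0, 0.785, 0.62, -0.0]
force: [-0.2, 0.6, -3.2]
grip_width: 0.129
grip_force: 78.3
```

Call:
{"api": "arm_command", "payload": {"steps": [[[0,0.2,-0.2,0,0,0,0],[0,0.5,-0.55,-0.1,0,0,0],[0,0.6,-0.7,-0.1,0,0,0],[0,0.6,-0.7,0,0,0,0],[0,0.6,-0.7,0,0,0,0],[0,0.6,-0.7,0,0,0,0],[0,0.6,-0.6,0,0,0,0],[0,0.3,-0.3,0,0,0,0]]]}}

```text
time_s: 16.5
eef_pos: [521.8, 96.5, 248.7]
ee_rot: [0.0, 0.784, 0.62, 0.001]
force: [0.5, 0.1, -2.8]
grip_width: 0.129
grip_force: 78.7
```

Call:
{"api": "arm_command", "payload": {"steps": [[[0,0.15,-0.15,0,0,0,0],[0,0,0,0,0,0,0],[0,0,0,0,0,0,0],[0,0,0,0,0,0,0],[0,0,0,0,0,0,0],[0,0,0,0,0,0,0]]]}}

```text
time_s: 17.25
eef_pos: [517.0, 103.9, 248.1]
ee_rot: [-0.0, 0.785, 0.62, 0.0]
force: [-0.2, -0.1, -2.6]
grip_width: 0.129
grip_force: 78.7
```

```bash
python3 plan.py; python3 det.py pics/s9.png
python3 - <<'E'
from h import *
save("top","pics/t9.png")
A=cv2.imread("pics/t9.png")[165:265,260:370];B=cv2.imread("pics/s9.png")[100:300,220:400]
cv2.imwrite("pics/c9.png",np.hstack([cv2.resize(A,(400,364),interpolation=2),cv2.resize(B,(328,364),interpolation=2)]))
E
```

```text
t 17.25 p [517.  103.9 248.1] xang 1.3365 z [ 0.  0. -1.] F [-0.2 -0.1 -2.6] grip 78.7 0.129 j [-0.02  0.32  1.49  0.    1.34  0.21]
units to goal [-4.14  4.71  1.62]
lip [365.3 140.1 191.1] in box [-256.  206.] tilt deg 0.0
{'top': [[216.0, 232.4], [259.5, 241.9], [203.6, 287.5], [247.5, 297.1], [205.1, 286.4], [248.1, 295.8]], 'side': [[250.0, 200.5], [295.9, 184.7], [283.9, 240.4], [333.8, 220.2], [284.0, 249.2], [333.0, 228.9]]}
[[-2.0, -0.0, 15840]] []
```

View pics/c9.png

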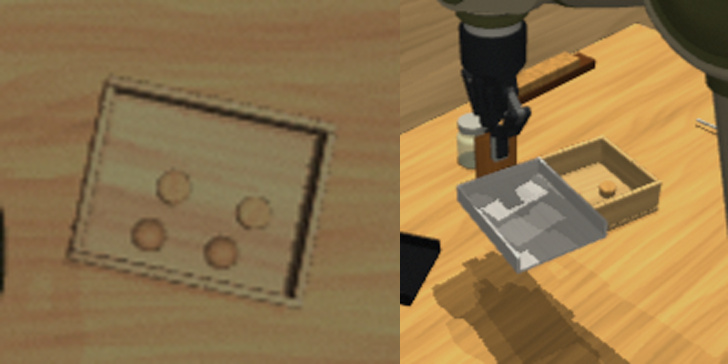

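All four domes are in the box, which hasn't moved (crop positions about (174,187), (254,212), (149,235) and (221,252)). The tray is empty, level and still, with its underside about 19 cm up.

```bash
python3 -c "
from rig import *
print(finish_job())"
```

```text
the job is handed in; nothing more can be done
None
```

I handed the job in with all four domes in the box, the box where it was, and the empty tray held level and still about 19 cm above the bench, off to the side. No verdict came back from the judging.

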